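Stand the toppled clamp block back up on the cork mat

ROBOT

A 6-joint arm with a two-finger parallel gripper is mounted at the origin on the work surface. World frame = base frame: x ahead of the robot, y to its left, z up, the work surface at z = 0. Lengths are in m, angles in degrees, forces in N, time in s.
With the tool pointing down it reaches from about 0.4 to 0.825 m from the base axis. Payload 7 kg.
Tool frame: the origin (TCP) lies at the very end of the fingers, on their centre line; the grasp point (between the pads) lies 19 mm behind it (hold_point_z is the distance from the TCP to the grasp point, in m); x points along the fingers, y is the direction in which the jaws open and shut, and the axes are right-handed (so a half turn about x gives the same grasp; the last joint's range is limited). The gripper opens to 88 mm and grips with 3 to 60 N. Pads are 19 mm wide; open, the fingers measure 130 mm over their backs; the gripper's body (78 mm by 193 mm) begins 47 mm behind the grasp point.
Start: joints at [-47.492, 20.546, 0.682, 0, -70.136, -16.507], TCP at [0.296, -0.607, 0.227] pointing down, gripper open.
Joint ranges: [-176.03, 176.03], [-82.01, 121.73], [-58.28, 71.71], [-173.87, 95.51], [-174.79, -0.11], [-173.66, 173.66]. Speed limits (degrees/s): [136.94, 136.94, 172.46, 180, 180, 180].

INTERFACE

Orientations are given as [roll, pitch, yaw] about the fixed x, y, z axes, in that order (R = Rz(yaw) Ry(pitch) Rx(roll)).
In Python, from plant import * gives the robot as it stands.
- The arm moves only by the shell command python3 -m crank 'ROWS'. ROWS is a JSON object of lists of equal length, an entry for each row: "delta_pos": the shift along the tool's x, y, z in m, a list of three; "turn": the turn, a rotation vector about the tool's x, y, z in degrees, a list of three; "grip": the opening, from 0 (shut) to 1 (fully open). A call has 1 to 12 rows; each row is the pose to reach, as a shift and turn from the pose commanded when the call began, along the tool's axes at that moment; what a row does not reach only later rows make up. A row lasts 1/12 s, in which the tool goes at most 41.7 mm and 7.16 degrees, less where a joint would pass 70% of its speed; a pose out of reach is approached as far as the arm can. A call with a gripper value outside its range is refused whole. The fingers move at their own pace and stop on an object; the grip force is fixed at half the most. Time passes only in rows, so rows that repeat a pose let the fingers close. It gives the time, the measured TCP pose, the force and the opening at its end, in the units of the state.
- get_obs(): the state, without advancing time (a new reading comes with each control period).
- snapshot(name): name is "scene" or "side" or "wrist"; returns a dict with "pixels" (480x640x3 uint8, blue, green, red), "range_z" (480x640 float32, m along the optical axis (not along the pixel's ray), 0 where there is no reading), "camera_matrix" (3x3 intrinsics, pixels), "eye" and "rotation" of the camera in the world. Camera axes: x right, y up, looking along -z (the intrinsics and any distortion apply to the point x, -y, -z); pixel columns grow to the right and rows downward; lengths in m; the calibration is good to about 2 mm. A picture is of the moment at which its call begins.
- close_job(): hands the job in, once; it reports no verdict.
The state is a dict: "clock": time; "joint_pos": joint angles; "qvel": joint speeds; "tau": joint torques, N m; "tool_pos": TCP position; "orientation": TCP orientation; "force": force on the tool from outside, world axes, zero at the start; "moment": the same for the moment, N m; "opening": finger opening in m.
Only numpy, scipy, OpenCV 4.12 (cv2) and the standard library are available. Lean on these libraries where they do the work, as an engineer would, in place of code of your own. Each camera call takes 0.05 s, during which the arm holds its last target. There are 200 camera calls.

TASK

The small wooden block with the steel spring clamp on its end has fallen over on the blue stool. Stand it upright on the cork mat, clamp at the top and its whole foot on the mat, ready to hold the next part. Leave the plain wooden block and the cracked glass panel where they lie.

Things in the scene. Friction and masses are not known exactly. Their poses are not given: they have to be found in the camera images.
- clamp_block_center (a point): Centre of the wood (44 x 44 x 90 mm) of the toppled clamp block, 0.12-0.23 kg. It lies on a long side, this point 22 mm above the stool's top. x axis: along the block from its flat foot (45 mm away) to the end with the small rigid steel clamp, up to 32 mm wide, which reaches 74 mm from here. At the start x is level, pointing to the robot's left (+y) within 35 degrees, z up; upright, x points up.
- plain_block_center (a point): Centre of a plain wooden block, 44 x 44 x 90 mm, without a clamp, lying on a long side on the stool (x along its length, z up). Leave it alone.
- mat_top (a point): Centre of the top of the cork mat, 120 x 120 x 3 mm, fixed near the middle of the stool; x, y along its edges, z up. The low blue stool's flat top, 380 x 600 mm (longer left to right), is 3 mm lower, 100 mm above the robot's table. Other things under 25 mm high lie on it: white screw tray, spudger, hex key, screwdriver, suction cup.
- glass_panel: The cracked phone glass panel, 70 x 145 x 4 mm, lying flat at the far left of the stool; the origin is the centre of its underside, its long side along y. Leave it alone.
Mind the look-alikes: they are no part of the job. Leave any pink or turquoise look-alike of the part that bears clamp_block_center alone.

How it is judged (in metres and radians):
At the end, for the whole second after the job is handed in: The clamp block stands on its foot on the cork mat, clamp up, within 10 degrees of upright, its centre within 42 mm of the mat's centre along each of the mat's edges, released and at rest (angle between clamp_block_center's own x axis and vertical below 0.17 rad and z of clamp_block_center in the frame of mat_top between 0.039 and 0.053 m and x of clamp_block_center in the frame of mat_top between -0.042 and 0.042 m and y of clamp_block_center in the frame of mat_top between -0.042 and 0.042 m and linear speed of clamp_block below 0.02 m/s and angular speed of clamp_block below 0.2 rad/s); the robot touches nothing.
It fails at once if the plain wooden block is shifted by more than 25 mm (distance of plain_block_center from where it was at the start of the episode above 0.025 m).
It fails at once if the glass panel is shifted by more than 25 mm (distance of glass_panel from where it was at the start of the episode above 0.025 m).
It also fails if it takes over 35 s, if anything falls off the work surface, if the arm or the gripper's body presses on something with over 40 N, if the wrist force passes 120 N, or if a joint passes its speed limit or range.

## Working session

There is one attempt and no reset: what is moved stays moved. The work goes in short steps, Python scripts to look and compute and a shell command to move; the robot and the scene stay as the last step left them, time stands still between calls to the robot, and variables do not carry over. Pictures are saved under pics/ and viewed, about 8 in all and at most 12, crops included, and the job is handed in when it is done.

```bash
mkdir -p pics
cat > h.py <<'E'
from plant import *
import numpy as np, cv2
def save(n,f):
    s=snapshot(n); cv2.imwrite(f'pics/{f}.png',s['pixels']); np.savez(f'pics/{f}.npz',**{k:np.array(v) for k,v in s.items()}); return s
def load(f): return dict(np.load(f'pics/{f}.npz'))
def ray(s,u,v):
    K=s['camera_matrix']; d=np.array([(u-K[0,2])/K[0,0],-(v-K[1,2])/K[1,1],-1.]); R=s['rotation'] 
    return np.array(s['eye']),np.array(R).reshape(3,3)@d
def dep(s,u,v):
    z=np.median(s['range_z'][v-1:v+2,u-1:u+2]); e,d=ray(s,u,v); return e+d*z
def plane(s,u,v,z):
    e,d=ray(s,u,v); return e+d*(z-e[2])/d[2]
E
python3 - <<'E'
from h import *
a=save('scene','sc0');b=save('side','si0');c=save('wrist','w0')
for s in(a,b,c):print({k:(np.round(v,3).tolist() if k in('camera_matrix','eye','rotation') else None) for k,v in s.items()})
print(get_obs())
E
```

```text
{'pixels': None, 'range_z': None, 'camera_matrix': [[533.55, 0.0, 319.131], [0.0, 533.55, 244.527], [0.0, 0.0, 1.0]], 'eye': [1.005, 0.185, 0.806], 'rotation': [35.712, 0.199, 96.284]}
{'pixels': None, 'range_z': None, 'camera_matrix': [[432.978, 0.0, 313.795], [0.0, 432.978, 233.366], [0.0, 0.0, 1.0]], 'eye': [0.129, 0.512, 0.663], 'rotation': [42.303, -0.868, -134.992]}
{'pixels': None, 'range_z': None, 'camera_matrix': [[422.165, 0.0, 321.465], [0.0, 422.165, 236.206], [0.0, 0.0, 1.0]], 'eye': [0.222, -0.644, 0.384], 'rotation': [-17.833, -0.097, 115.992]}
{'clock': 0.15, 'joint_pos': array([-4.74945778e+01,  2.05820671e+01,  6.47739499e-01, -1.38176910e-02,
       -7.01358085e+01, -1.65055494e+01]), 'qvel': array([ 0.08185664, -0.09179616,  0.13545577, -0.02565024, -0.02225823,
        0.01713198]), 'tau': array([ 1.11798872e-03, -5.83277106e+01,  2.93293011e+01,  7.00113863e+00,
        8.83458706e-03, -1.36000526e-04]), 'tool_pos': array([ 0.29570695, -0.60638988,  0.22585435]), 'orientation': array([ 96.01285287,  89.92867069, 122.00802257]), 'force': array([ 0.82434318, -0.19404276, -0.41945986]), 'moment': array([-0.01494338, -0.08306737,  0.0113649 ]), 'opening': 0.08777668624285408}
```

View pics/sc0.png

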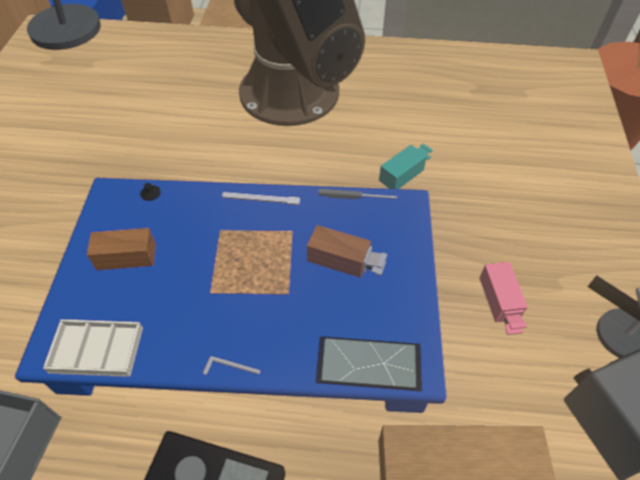

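View pics/si0.png

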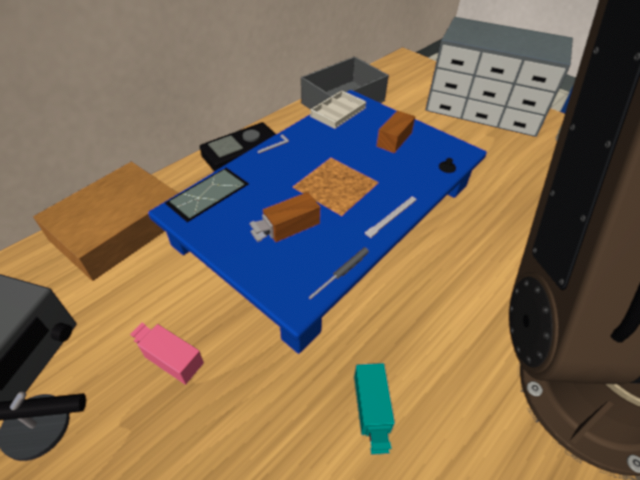

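Candidates in the scene view are the wooden block with the grey clamp (345,252), the plain block (122,248), the teal one (405,166) and the pink one (505,297). Only the first is wooden, has a steel clamp and lies on the stool. I'll confirm it in an enlarged crop and measure it.

```bash
sed -i 's/R=s\[.rotation.\] /R=Rotation.from_euler("xyz",s["rotation"],degrees=True).as_matrix()/; s/^import numpy/from scipy.spatial.transform import Rotation\nimport numpy/' h.py
python3 - <<'E'
from h import *
a=load('sc0');b=load('si0')
A=cv2.resize(a['pixels'][215:305,200:400],(800,360),interpolation=2);B=cv2.resize(b['pixels'][150:260,235:395],(800,550),interpolation=2)[150:,:][:240]
B=cv2.resize(b['pixels'][175:255,235:395],(480,240),interpolation=2)
o=np.zeros((600,800,3),np.uint8);o[:360]=A;o[360:,:480]=B;cv2.imwrite('pics/c1.png',o)
for n,s,p in(('sc',a,[(335,240),(345,240),(252,262),(160,300),(375,262),(212,291),(290,292),(292,232),(220,232)]),('si',b,[(295,208),(285,215),(335,185),(250,160)])):
  for q in p:print(n,q,np.round(dep(s,*q),4))
E
```

```text
sc (335, 240) [0.5213 0.1538 0.145 ]
sc (345, 240) [0.5189 0.169  0.1439]
sc (252, 262) [0.5487 0.0253 0.1044]
sc (160, 300) [ 0.6292 -0.1021  0.0999]
sc (375, 262) [0.5472 0.2174 0.1329]
sc (212, 291) [ 0.6069 -0.0262  0.1029]
sc (290, 292) [0.5946 0.0924 0.1007]
sc (292, 232) [0.4813 0.0796 0.1021]
sc (220, 232) [ 0.4942 -0.0387  0.1024]
si (295, 208) [0.522  0.154  0.1433]
si (285, 215) [0.521  0.1781 0.144 ]
si (335, 185) [0.5452 0.0259 0.1026]
si (250, 160) [0.7225 0.0938 0.1003]
```

View pics/c1.png

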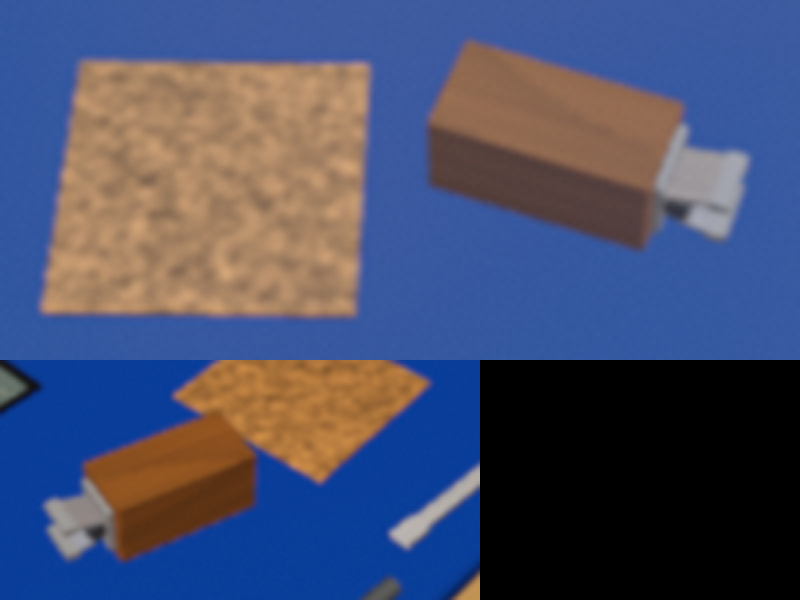

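Confirmed: the wooden block with the grey clamp at crop (600,145), clamp on the +y side. Next I'll compute its pose and the approach.

```bash
cat >> h.py <<'E'
def tri(s1,p,s2,q):
    e,d=ray(s1,*p);f,g=ray(s2,*q);t=np.linalg.lstsq(np.c_[d,-g],f-e,rcond=None)[0]
    return (e+d*t[0]+f+g*t[1])/2, np.linalg.norm(e+d*t[0]-f-g*t[1])
def cur():
    o=get_obs();return o['tool_pos'],Rotation.from_euler('xyz',o['orientation'],degrees=True).as_matrix(),o
def toolR(yaw,tilt,flip=1):
    # tilt 0: x down; a = heading of clamp; tilt 90: tool x along a
    y=np.deg2rad(yaw);t=np.deg2rad(tilt);a=np.array([np.cos(y),np.sin(y),0]);z=np.array([0,0,1.])
    x=-z*np.cos(t)+a*np.sin(t); j=flip*np.cross(a,z); return np.c_[x,j,np.cross(x,j)]
def go(grip,R,):
    p,C,o=cur();tcp=np.array(grip)+.019*R[:,0]
    print('dpos',np.round(C.T@(tcp-p),4),'turn',np.round(Rotation.from_matrix(C.T@R).as_rotvec(degrees=True),2),'tcp',np.round(tcp,4))
E
python3 - <<'E'
from h import *
a=load('sc0');b=load('si0')
A=[(317,225.25),(371.25,240.5),(361.2,262.5),(307.5,245.75)];B=[(320,207),(273.7,225),(263,209.7),(307.3,192)]
T=[]
for p,q in zip(A,B):
  t,e=tri(a,p,b,q);T.append(t);print(t.round(4),round(e,4),plane(a,*p,.144).round(4),plane(b,*q,.144).round(4))
T=np.array(T);c=T.mean(0);d=T[1]+T[2]-T[0]-T[3];yaw=np.degrees(np.arctan2(d[1],d[0]))
print('top c',c,'yaw',yaw,'len',np.linalg.norm(d)/2,'wid',np.linalg.norm(T[2]+T[3]-T[0]-T[1])/2)
M=np.array([plane(a,*p,.103) for p in[(220,230.25),(292.75,231),(289.25,293.75),(210.25,293.5)]]);print(M.round(4),M.mean(0))
print([tri(a,(220,230.25),b,(341.7,215.7))[0]] if 0 else tri(a,(292.75,231),b,(341.7,215.7-0)))
p,C,o=cur();print(C.round(2))
for f in(1,-1):
  for z,tl in((.227,-25),(.127,-25)): go([c[0],c[1],z],toolR(yaw,tl,f))
E
```

```text
[0.494  0.1223 0.1433] 0.0015 [0.4951 0.123  0.144 ] [0.4935 0.122  0.144 ]
[0.5161 0.2085 0.1452] 0.0015 [0.5156 0.2092 0.144 ] [0.5168 0.207  0.144 ]
[0.5571 0.1962 0.1432] 0.0007 [0.5579 0.1964 0.144 ] [0.5564 0.1963 0.144 ]
[0.5356 0.1123 0.1444] 0.0018 [0.5359 0.113  0.144 ] [0.5358 0.111  0.144 ]
top c [0.52571613 0.15981231 0.14400916] yaw 75.64540614212413 len 0.0877685602459179 wid 0.04279390670218988
[[ 0.4911 -0.0393  0.103 ]
 [ 0.4798  0.0807  0.103 ]
 [ 0.5991  0.092   0.103 ]
 [ 0.6115 -0.0278  0.103 ]] [0.5453598  0.02638109 0.103     ]
(array([0.47908535, 0.07989603, 0.10291029]), np.float64(0.001764338967560597))
[[-0.   -0.44  0.9 ]
 [ 0.    0.9   0.44]
 [-1.    0.   -0.  ]]
dpos [0.0167 0.5817 0.5374] turn [127.85 -13.19 -28.37] tcp [0.5237 0.152  0.2098]
dpos [0.1167 0.5816 0.5374] turn [127.85 -13.19 -28.37] tcp [0.5237 0.152  0.1098]
dpos [0.0167 0.5817 0.5374] turn [-48.83  23.43 -10.9 ] tcp [0.5237 0.152  0.2098]
dpos [0.1167 0.5816 0.5374] turn [-48.83  23.43 -10.9 ] tcp [0.5237 0.152  0.1098]
```

```bash
python3 -m crank '{"delta_pos":[[-0.06,0.02,0.02],[-0.07,0.58,0.537],[-0.07,0.58,0.537],[-0.07,0.58,0.537],[-0.07,0.58,0.537],[-0.07,0.58,0.537],[-0.07,0.58,0.537],[-0.07,0.58,0.537],[-0.07,0.58,0.537],[-0.07,0.58,0.537],[-0.07,0.58,0.537],[-0.07,0.58,0.537]],"turn":[[0,0,0],[-48.8,23.4,-10.9],[-48.8,23.4,-10.9],[-48.8,23.4,-10.9],[-48.8,23.4,-10.9],[-48.8,23.4,-10.9],[-48.8,23.4,-10.9],[-48.8,23.4,-10.9],[-48.8,23.4,-10.9],[-48.8,23.4,-10.9],[-48.8,23.4,-10.9],[-48.8,23.4,-10.9]],"grip":[1,1,1,1,1,1,1,1,1,1,1,1]}'
python3 - <<'E'
from h import *
p,C,o=cur();print(o['joint_pos'].round(1));go([.5257,.1598,.227],toolR(75.6,-25,-1))
E
```

```text
clock: 1.15
tool_pos: [0.4334, -0.1491, 0.2837]
orientation: [-179.8, 65.0, -104.1]
force: [1.4, -1.7, 0.5]
opening: 0.0879
[ 23.1   0.2 -29.8  20.2 -76.6 -45.1]
dpos [-0.0658 -0.013   0.3159] turn [ 0.04 -0.01  0.13] tcp [0.5237 0.152  0.2098]
```

```bash
python3 -m crank '{"delta_pos":[[-0.09,-0.013,0.316],[-0.09,-0.013,0.316],[-0.09,-0.013,0.316],[-0.09,-0.013,0.316],[-0.09,-0.013,0.316],[-0.09,-0.013,0.316],[-0.09,-0.013,0.316],[-0.09,-0.013,0.316],[-0.066,-0.013,0.316],[-0.066,-0.013,0.316],[-0.066,-0.013,0.316]],"turn":[[0,0,0],[0,0,0],[0,0,0],[0,0,0],[0,0,0],[0,0,0],[0,0,0],[0,0,0],[0,0,0],[0,0,0],[0,0,0]],"grip":[1,1,1,1,1,1,1,1,1,1,1]}'
python3 - <<'E'
from h import *
p,C,o=cur();print(o['joint_pos'].round(1));save('wrist','w1')
for z in(.177,.127): go([.5257,.1598,z],toolR(75.6,-25,-1))
E
```

```text
clock: 2.07
tool_pos: [0.5236, 0.1494, 0.2087]
orientation: [179.9, 64.8, -104.4]
force: [0.2, -0.3, 0.3]
opening: 0.0875
[ 45.4  19.5 -13.2  12.6 -79.7 -64.5]
dpos [0.0443 0.0012 0.0234] turn [ 0.   -0.1   0.06] tcp [0.5237 0.152  0.1598]
dpos [0.0896 0.0012 0.0446] turn [ 0.   -0.1   0.06] tcp [0.5237 0.152  0.1098]
```

View pics/w1.png

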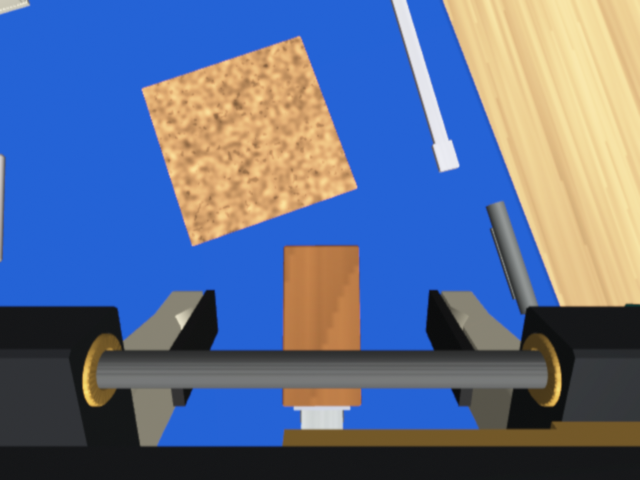

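The block is centred between the fingers (centre column about 322) and aligned with the tool. Descend and grip.

```bash
python3 -m crank '{"delta_pos":[[0.02,0.001,0.012],[0.044,0.001,0.023],[0.06,0.001,0.03],[0.075,0.001,0.037],[0.089,0.001,0.0445],[0.089,0.001,0.0445],[0.089,0.001,0.0445],[0.089,0.001,0.0445],[0.089,0.001,0.0445],[0.089,0.001,0.0445],[0.089,0.001,0.0445],[0.089,0.001,0.0445]],"turn":[[0,0,0],[0,0,0],[0,0,0],[0,0,0],[0,0,0],[0,0,0],[0,0,0],[0,0,0],[0,0,0],[0,0,0],[0,0,0],[0,0,0]],"grip":[1,1,1,1,1,1,1,0,0,0,0,0]}'
python3 - <<'E'
from h import *
p,C,o=cur();print(o['joint_pos'].round(1),o['opening'])
for z in(.127,.24): go([.5257,.1598,z],toolR(75.6,-25,-1))
E
```

```text
clock: 3.12
tool_pos: [0.5243, 0.1528, 0.1106]
orientation: [-179.8, 65.0, -104.1]
force: [-0.5, -1.0, -0.4]
opening: 0.06
[ 45.5  24.7 -19.6  13.3 -68.2 -67.3] 0.05999877674449742
dpos [ 0.0011  0.0004 -0.0005] turn [-0.01  0.02  0.11] tcp [0.5237 0.152  0.1098]
dpos [-0.1013  0.0002 -0.0482] turn [-0.01  0.02  0.11] tcp [0.5237 0.152  0.2228]
```

```bash
python3 -m crank '{"delta_pos":[[0,0,0],[0,0,0],[0,0,0],[0,0,0],[0,0,0],[0,0,0],[0,0,0],[-0.02,0,-0.01],[-0.05,0,-0.024],[-0.08,0,-0.038],[-0.1,0,-0.048],[-0.1,0,-0.048]],"turn":[[0,0,0],[0,0,0],[0,0,0],[0,0,0],[0,0,0],[0,0,0],[0,0,0],[0,0,0],[0,0,0],[0,0,0],[0,0,0],[0,0,0]],"grip":[0,0,0,0,0,0,0,0,0,0,0,0]}'
python3 - <<'E'
from h import *
p,C,o=cur();print(o['joint_pos'].round(1),o['opening'])
for tl in(20,65): go([.535,.06,.25],toolR(75.6,tl,-1))
E
```

```text
clock: 4.12
tool_pos: [0.5255, 0.1527, 0.2255]
orientation: [-179.2, 65.3, -103.6]
force: [0.3, 0.6, -1.2]
opening: 0.0439
[ 45.6  18.6 -11.9  12.5 -81.2 -64.3] 0.043854671096602356
dpos [ 0.028  -0.0322 -0.0762] turn [  0.05 -44.7    0.36] tcp [0.5366 0.0663 0.2321]
dpos [ 0.0146 -0.0323 -0.0706] turn [  0.2  -89.7    0.34] tcp [0.5393 0.0767 0.242 ]
```

```bash
python3 -m crank '{"delta_pos":[[0.0,-0.01,-0.02],[0.01,-0.02,-0.04],[0.02,-0.03,-0.06],[0.028,-0.032,-0.076],[0.028,-0.032,-0.076],[0.028,-0.032,-0.076],[0.028,-0.032,-0.076],[0.028,-0.032,-0.076]],"turn":[[0,-6,0],[0,-12,0],[0,-18,0],[0,-25,0],[0,-32,0],[0,-39,0],[0,-45,0],[0,-45,0]],"grip":[0,0,0,0,0,0,0,0]}'
python3 - <<'E'
from h import *
p,C,o=cur();print(o['joint_pos'].round(1),o['opening'])
for tl in(20,65): go([.535,.05,.25],toolR(75.6,tl,-1))
E
```

```text
clock: 4.78
tool_pos: [0.5337, 0.0631, 0.2274]
orientation: [-0.1, 69.6, 75.2]
force: [0.4, -0.6, -1.7]
opening: 0.0441
[ 13.6   5.3 -14.  -20.3 -62.2 -20.1] 0.04406594382965585
dpos [-0.0065 -0.0045 -0.0039] turn [-0.25  0.38  0.12] tcp [0.5366 0.0563 0.2321]
dpos [-0.0119 -0.0045  0.0096] turn [ -0.19 -44.62   0.21] tcp [0.5393 0.0667 0.242 ]
```

```bash
python3 -m crank '{"delta_pos":[[-0.002,0,0],[-0.004,0,0],[-0.006,-0.002,0.002],[-0.01,-0.004,0.006],[-0.012,-0.004,0.01],[-0.012,-0.004,0.01],[-0.012,-0.004,0.01],[-0.012,-0.004,0.01],[-0.012,-0.004,0.01],[-0.012,-0.004,0.01]],"turn":[[0,-6,0],[0,-12,0],[0,-18,0],[0,-24,0],[0,-30,0],[0,-36,0],[0,-41,0],[0,-44.6,0],[0,-44.6,0],[0,-44.6,0]],"grip":[0,0,0,0,0,0,0,0,0,0]}'
python3 - <<'E'
from h import *
p,C,o=cur();print(o['joint_pos'].round(1),o['opening'])
save('scene','sc2');save('side','si2')
a=load('sc2')['pixels'][120:330,180:460];b=load('si2')['pixels'][40:250,240:520]
cv2.imwrite('pics/c2.png',np.hstack([cv2.resize(x,(400,300),interpolation=2) for x in(a,b)]))
E
```

```text
clock: 5.62
tool_pos: [0.5394, 0.0686, 0.2402]
orientation: [0.3, 25.6, 75.6]
force: [-0.1, -0.7, -1.3]
opening: 0.0439
[-20.8  18.1  -9.4 -64.4 -83.8  27.3] 0.04385108678019582
```

View pics/c2.png

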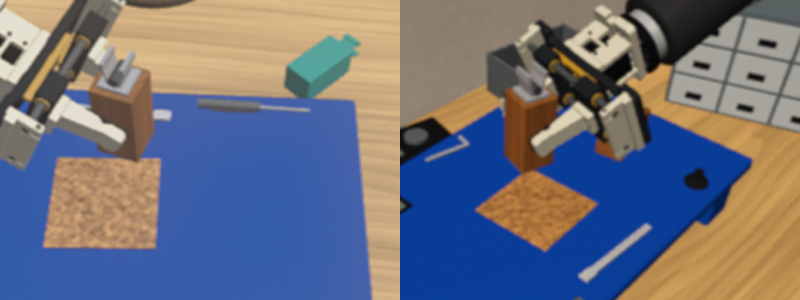

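The block is held upright, clamp up, just short of the mat. Next I'll work out the placing shift, aiming about 8 mm toward +y on the mat.

Run:
```python
from h import *
for z in(.20,.155,.148): go([.544,.030,z],toolR(75.6,65,-1))
# foot of block: lowest wood corners triangulated (crop px read off)
a=load('sc2');b=load('si2');k=.7
print(tri(a,(180+137*k,120+160*k),b,(240+553*k-400*k,40+158*k)),tri(a,(180+137*k,120+160*k),b,(240+(527-400)*k,40+173*k)))
# vertical edge tilt from depth-fitted face
for s,(u,v) in((a,(268,197)),(b,(322,135)),(b,(337,130))):
  P=np.array([dep(s,i,j) for i in range(u-4,u+5) for j in range(v-12,v+13)]);c=P.mean(0);U,S,V=np.linalg.svd(P-c);print(c.round(3),V[2].round(3),(S/15).round(4))
```

```text
dpos [ 0.0036 -0.0138 -0.0541] turn [ 0.07 -0.57 -0.04] tcp [0.5483 0.0467 0.192 ]
dpos [ 0.023  -0.0138 -0.0947] turn [ 0.07 -0.57 -0.04] tcp [0.5483 0.0467 0.147 ]
dpos [ 0.026  -0.0138 -0.101 ] turn [ 0.07 -0.57 -0.04] tcp [0.5483 0.0467 0.14  ]
(array([0.53009317, 0.04839659, 0.18932258]), np.float64(0.048575497596574285)) (array([0.53824304, 0.06258037, 0.18107802]), np.float64(0.011963827144225236))
[0.559 0.067 0.278] [ 0.935 -0.333  0.121] [0.0129 0.0037 0.002 ]
[0.533 0.081 0.251] [ 0.228  0.973 -0.012] [0.0146 0.0073 0.0004]
[0.513 0.068 0.264] [ 0.929  0.079 -0.361] [0.0112 0.0049 0.0034]
```

```bash
python3 -m crank '{"delta_pos":[[0.0,-0.007,-0.02],[0.002,-0.014,-0.04],[0.004,-0.014,-0.054],[0.012,-0.014,-0.072],[0.02,-0.014,-0.088],[0.023,-0.014,-0.0947],[0.023,-0.014,-0.0947],[0.023,-0.014,-0.0947]],"turn":[[0,-0.5,0],[0,-0.5,0],[0,-0.5,0],[0,-0.5,0],[0,-0.5,0],[0,-0.5,0],[0,-0.5,0],[0,-0.5,0]],"grip":[0,0,0,0,0,0,0,0]}'
python3 - <<'E'
from h import *
p,C,o=cur();print(o['joint_pos'].round(1),o['opening'])
go([.544,.03,.148],toolR(75.6,65,-1))
save('scene','sc3');save('side','si3')
a=load('sc3')['pixels'][150:310,180:380];b=load('si3')['pixels'][80:240,240:440]
cv2.imwrite('pics/c3.png',np.hstack([cv2.resize(x,(400,320),interpolation=2) for x in(a,b)]))
E
```

```text
clock: 6.38
tool_pos: [0.5488, 0.0473, 0.1479]
orientation: [-0.1, 25.0, 75.7]
force: [0.2, -0.3, -0.5]
opening: 0.0437
[-23.   27.9 -10.3 -65.1 -81.2  38.2] 0.04372927277268323
dpos [ 0.0027  0.0003 -0.0075] turn [ 0.16  0.03 -0.05] tcp [0.5483 0.0467 0.14  ]
```

View pics/c3.png

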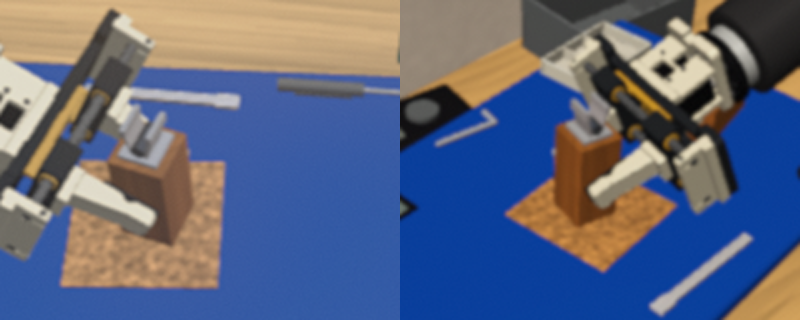

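The block is above the mat with its foot inside it and 6–8 mm of gap. Lower gently and watch the force.

```bash
python3 -m crank '{"delta_pos":[[0.001,0,-0.0025],[0.002,0,-0.0045],[0.0024,0,-0.0054],[0.0027,0,-0.0062],[0.003,0,-0.0065],[0.003,0,-0.0068]],"turn":[[0,0,0],[0,0,0],[0,0,0],[0,0,0],[0,0,0],[0,0,0]],"grip":[0,0,0,0,0,0]}'
```

```text
clock: 6.98
tool_pos: [0.5485, 0.0466, 0.1411]
orientation: [-0.1, 24.8, 75.6]
force: [-2.6, -3.2, 9.2]
opening: 0.0439
```

Contact at 9 N. Release.

```bash
python3 -m crank '{"delta_pos":[[0,0,0],[0,0,0],[0,0,0],[0,0,0],[0,0,0],[0,0,0],[0,0,0],[0,0,0],[0,0,0],[0,0,0]],"turn":[[0,0,0],[0,0,0],[0,0,0],[0,0,0],[0,0,0],[0,0,0],[0,0,0],[0,0,0],[0,0,0],[0,0,0]],"grip":[0.55,0.6,0.7,0.9,1,1,1,1,1,1]}'
python3 - <<'E'
from h import *
save('scene','sc4');save('side','si4')
a=load('sc4')['pixels'][150:310,180:380];b=load('si4')['pixels'][80:240,240:440]
cv2.imwrite('pics/c4.png',np.hstack([cv2.resize(x,(400,320),interpolation=2) for x in(a,b)]))
E
```

```text
clock: 7.82
tool_pos: [0.5485, 0.0466, 0.1397]
orientation: [-0.1, 24.9, 75.6]
force: [0.1, -0.0, 0.5]
opening: 0.0876
```

View pics/c4.png

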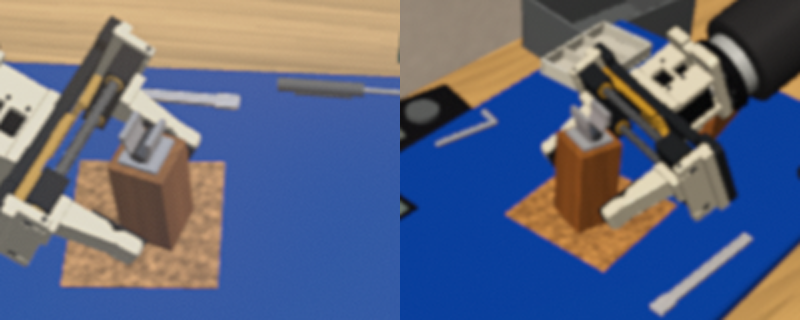

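The block stands freely between the open fingers. Back out along the tool axis, then rise.

```bash
python3 -m crank '{"delta_pos":[[-0.01,0,0],[-0.025,0,0],[-0.04,0,0],[-0.055,0,0],[-0.07,0,0],[-0.085,0,0.01],[-0.1,0,0.03],[-0.12,0,0.06],[-0.135,0,0.09],[-0.14,0,0.1],[-0.14,0,0.1],[-0.14,0,0.1]],"turn":[[0,0,0],[0,0,0],[0,0,0],[0,0,0],[0,0,0],[0,0,0],[0,0,0],[0,0,0],[0,0,0],[0,0,0],[0,0,0],[0,0,0]],"grip":[1,1,1,1,1,1,1,1,1,1,1,1]}'
python3 - <<'E'
from h import *
save('scene','sc5');save('side','si5')
a=load('sc5')['pixels'][100:400];b=load('si5')['pixels'][80:240,240:440]
cv2.imwrite('pics/c5.png',np.hstack([cv2.resize(a,(420,320),interpolation=3)[:, :],cv2.resize(b,(380,320),interpolation=2)]))
E
```

```text
clock: 8.92
tool_pos: [0.5271, -0.0365, 0.2905]
orientation: [-0.2, 25.0, 75.5]
force: [-0.3, 0.3, -1.3]
opening: 0.0878
```

View pics/c5.png

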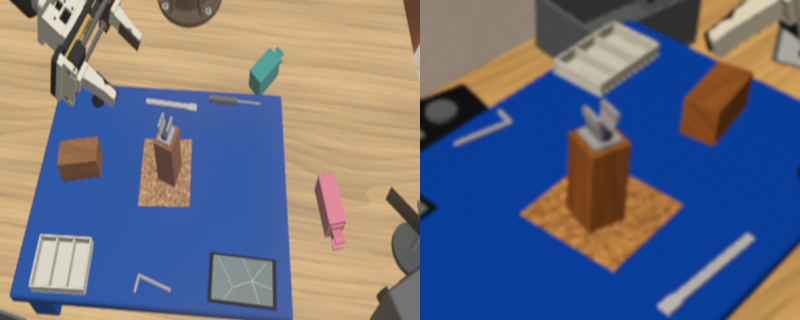

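Run:
```python
from h import *
b=load('si5');a=load('sc5')
P=np.array([plane(b,240+(x-420)/1.9,80+y/2,.193) for x,y in((630,145),(598,158),(568,136))]);print('top',P.round(4),'ctr',((P[0]+P[2])/2).round(4))
F=plane(b,240+(598-420)/1.9,80+231/2,.103);print('foot corner',F.round(4),'same top corner',P[1].round(4))
g=lambda f:cv2.cvtColor(load(f)['pixels'],cv2.COLOR_BGR2GRAY).astype(int)
D=abs(g('sc0')-g('sc5'))
print('diff plain',D[220:275,80:162].mean(),'glass',D[335:392,315:425].mean())
d=abs(g('si5')-g('si4')) ; s=save('side','si6'); print('still',abs(g('si6')-g('si5'))[100:210,290:360].mean(), 'force',get_obs()['force'].round(1))
```

```text
top [[0.5182 0.0213 0.193 ]
 [0.5263 0.0563 0.193 ]
 [0.5675 0.0537 0.193 ]] ctr [0.5429 0.0375 0.193 ]
foot corner [0.5261 0.0501 0.103 ] same top corner [0.5263 0.0563 0.193 ]
diff plain 2.8084257206208427 glass 3.498245614035088
still 0.47584415584415585 force [ 0.1 -0.1 -0.3]
```

Run:
```python
from h import *
g=lambda f:cv2.cvtColor(load(f)['pixels'],cv2.COLOR_BGR2GRAY).astype(np.float32)
A,B=g('sc0'),g('sc5')
for n,r in(('plain',np.s_[215:280,75:170]),('glass',np.s_[330:395,310:430])):print(n,cv2.phaseCorrelate(A[r],B[r]), (B[r]-A[r]).mean())
close_job()
```

```text
plain ((-0.015659123133666242, 0.020561330863806404), 1.0071760200791888) 2.7619433
glass ((-0.03964110414136002, 0.024270360635881616), 0.9521160454661758) 3.3220513
the job is handed in; nothing more can be done
```

The clamp block now stands on its foot on the cork mat with the clamp up, released, and the job is handed in at about 9 s of the 35 s limit. I gripped it across its 44 mm width with the tool tilted 25°, turned it 90° in the air, set it down at about 9 N, opened the gripper and backed away.

**Position:** the top centre measures (0.543, 0.037) against a mat centre of (0.545, 0.026), so it is about 11 mm off along one edge, with 42 mm allowed. The pictures show the whole foot on the mat.

**Tilt:** 0.7° in the grip. After release, one vertical edge read off the picture gave about 4°, against 10° allowed. I take most of that as pixel-reading error from coarse crops, but I did not re-measure it.

**At rest:** two successive side pictures match, and the force on the robot is about zero.

**Plain block and glass panel:** both shifted by less than 0.05 pixel in the scene camera. Their image areas were slightly brighter overall, which I put down to a change in lighting.

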